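Spin-check the feeder impeller and brake it at the sensor

TASK

Flick the feeder impeller so that it spins freely counter-clockwise (seen from above) and its one long vane passes the grey sensor puck untouched at least once. Then, on a later pass, brake the still turning wheel with a fingertip, for instance on its flat rim, so that it stops with the long vane pointing at the sensor; after that first pass do not touch the wheel except to brake it there. Finish while holding the fingertip on the stopped wheel, and leave everything else on the counter where it is.

Things in the scene. Friction and masses are not known exactly. Their poses are not given: they have to be found in the camera images.
- stand: Impeller test stand, bolted down: 170 x 170 x 12 mm aluminium base plate and a column carrying the impeller; origin at the centre of the plate's underside, on the impeller's vertical axis. Its +x axis points at the grey sensor puck (56 mm diameter, its own centre 148 mm from the impeller's axis, top 80 mm and bottom 52 mm above the counter).
- impeller (a joint): Angle of the impeller in rad, growing counter-clockwise from above; 0 when the long vane points at the sensor. It counts on over the turns: 6.28 is the first, 12.57 the second passing of the sensor. Starts between 1.3 and 3.6. About 0.55 kg on a free bearing: flicked to 4 rad/s it coasts about 15 s and three turns, losing about 1 rad/s per turn.
- vane_tip (a point): Outer end of the long vane, 109 mm from the axis, 69 mm above the counter; turns with the impeller. Four radial vanes 90 degrees apart, all 14 mm tall (tops 76 mm above the counter), stand on the disc: three short ones, 6 mm thick, ending 62 mm from the axis, and this long one, 8 mm thick, running from the hub to the rim.
- mark (a point): The fixed point in front of the sensor puck where the vane tip is when the long vane points exactly at the sensor, 109 mm from the impeller's axis, 69 mm above the counter. The stop is good when the vane tip rests within 25 mm of it, seen from above.
- collar: Loose titanium shaft collar, 44 mm diameter, 16 mm tall; origin at the centre of its underside. Not to be moved.
- foot_a: Loose aluminium L-shaped mounting foot, 60 x 40 mm, 40 mm tall; origin at the centre of its underside. Not to be moved.
- foot_b: Second mounting foot, the same. Not to be moved.
- window: Loose clear polycarbonate hopper window lying flat, 170 mm diameter, 8 mm thick, with three steel studs (14 mm tall in all); origin at the centre of its underside. Not to be moved.
- jar: Loose white grease jar, 60 mm diameter, 65 mm tall; origin at the centre of its underside. Not to be moved.
- wrench: Loose steel wrench lying flat along its x axis, 160 mm long. Not to be moved.
- bearing: Loose spare bearing ring, 52 mm diameter, 14 mm tall; origin at the centre of its underside. Not to be moved.
- disc_top (a point): Centre of the disc's top face, on the axis, 62 mm above the counter. The impeller (on a sprung spindle that gives up to 8 mm when pressed down, about 1.5 N per mm) is a flat orange plastic disc, 220 mm in diameter, 10 mm thick (underside 52 mm above the counter), with a hub of 52 mm diameter, 14 mm tall. Outside 62 mm radius the top is a bare flat rim, 48 mm wide, but for the long vane.

How it is judged:
By the outcome, as a careful person would: the job done as asked, in the order asked, and still so for the second after the job is handed in, while the arm keeps its last pose, push and grip.
It also fails if it takes over 48 s, if anything falls off the work surface, if the arm or the gripper's body presses on something with over 40 N, if the wrist force passes 120 N, or if a joint passes its speed limit or range.

ROBOT

A 6-joint arm with a two-finger parallel gripper is mounted at the origin on the work surface. World frame = base frame: x ahead of the robot, y to its left, z up, the work surface at z = 0. Lengths are in mm, angles in rad, forces in N, time in s.
With the tool pointing down it reaches from about 275 to 1000 mm from the base axis. Payload 8.4 kg.
Tool frame: the origin (TCP) lies on the centre line of the jaws, within the pads' length; the fingertips stand 17 mm ahead of it and the grasp point (between the pads) lies 2 mm behind it (r.tcp_to_tips is the z of the fingertips in the tool frame, in mm); z points along the fingers, y is the direction in which the jaws open and shut (so a half turn about z gives the same grasp; the last joint's range is limited). The gripper opens to 85 mm and grips with 20 to 120 N. Pads are 22 mm wide; open, the fingers measure 114 mm over their backs; the gripper's body (76 mm by 85 mm) begins 54 mm behind the grasp point. The pads swing forward as they close: fully open they stand 13 mm farther back than shut.
Start: joints at [-1.13, 0.353, 1.633, -0, 1.155, -0.002], TCP at [267.793, -564.725, 248.281] pointing down, gripper open.
Joint ranges: [-2.63, 2.63], [-0.92, 2.1], [0.06, 2.66], [-1.3, 4.44], [0, 2.69], [-3.02, 3.02]. Speed limits (rad/s): [2.22, 2.22, 2.79, 3.14, 3.14, 3.14].

INTERFACE

Orientations are given as [roll, pitch, yaw] about the fixed x, y, z axes, in that order (R = Rz(yaw) Ry(pitch) Rx(roll)).
In Python, from rig import r, cams, job gives the robot as it stands.
- The arm moves only by the tool drive_tool, never from a script. Its argument "deltas" is a list of rows, each a list of 4 numbers: the shift along the tool's x, y, z in cm, then the turn about the tool's z in rad. In form: [[x, y, z, roll], ...]. A call has 1 to 12 rows; each row shifts and turns the commanded pose from where the row before left it, along the tool's axes as they then stand; what a row does not reach is not made up. A row lasts 1/12 s, in which the tool goes at most 41.7 mm and 7.16 degrees, less where a joint would pass 70% of its speed; a pose out of reach is approached as far as the arm can. A call with a gripper value outside its range is refused whole. "jaw" is the closure, from 0 (fully open) to 1 (shut), set as the call begins (left out, the last holds). The fingers move at their own pace and stop on an object; "force" is the grip in N (left out, the last holds). Time passes only in rows, so rows that do not move let the fingers close. It gives the time, the measured TCP pose, the force and the opening at its end, in the units of the state.
- r.sense(): the state, without advancing time (a new reading comes with each control period).
- cams.grab_frame(name): name is "scene" or "top"; returns (picture, depth): 420x560x3 uint8, red, green, blue; 420x560 float32, mm along the optical axis (not along the pixel's ray), 0 where there is no reading.
- cams.camera_params(name): a dict with "fx", "fy", "cx", "cy" (pixels), "k1" (the pictures are not rectified: a ray, as slopes to the right and down, at radius r is drawn at 1 + k1 r^2 times it, then the intrinsics apply), "R" (3x3) and "t" (3): a world point X has camera coordinates R X + t. Camera axes: x right, y down, z forward; pixel columns grow to the right and rows downward; lengths in mm; the calibration is good to about 2 mm. A picture is of the moment at which its call begins. camera_params takes no time and is no camera call.
- job.sign_off(): hands the job in, once; it reports no verdict.
The state is a dict: "clock": time; "qpos": joint angles; "qvel": joint speeds; "joint_efforts": joint torques, N m; "eef_pos": TCP position; "tcp_rot": TCP orientation; "contact_force": force on the tool from outside, world axes, zero at the start; "wrist_torque": the same for the moment, N m; "opening": opening from 0.0 (shut) to 1.0 (fully open).
Only numpy, scipy, OpenCV 4.12 (cv2) and the standard library are available. Lean on these libraries where they do the work, as an engineer would, in place of code of your own. Each camera call takes 0.05 s, during which the arm holds its last target. There are 200 camera calls.

## Working session

There is one attempt and no reset: what is moved stays moved. The work goes in short steps, Python scripts to look and compute and a tool call to move; the robot and the scene stay as the last step left them, time stands still between calls to the robot, and variables do not carry over. Pictures are saved under pics/ and viewed, about 8 in all and at most 12, crops included, and the job is handed in when it is done.

Besides the shell and the picture viewer there is one more tool, called after "Call:" by a JSON object that holds its "api" and its "payload". drive_tool: Moves the arm, as the interface text tells. Its arguments: {"type":"object","properties":{"deltas":{"type":"array"},"jaw":{"type":"number"},"force":{"type":"number"}},"required":["deltas"]}

```bash
mkdir -p pics; ls; cat > h.py <<'E'
from rig import r,cams,job
import numpy as np,cv2
def snap(n,f):
    im,d=cams.grab_frame(n); cv2.imwrite(f'pics/{f}.png',im[:,:,::-1]); np.save(f'pics/{f}.npy',d); return im,d
def ray(n,u,v):
    p=cams.camera_params(n);x=(u-p['cx'])/p['fx'];y=(v-p['cy'])/p['fy']
    a,b=x,y
    for _ in range(10):
        s=1+p['k1']*(a*a+b*b);a,b=x/s,y/s
    R=np.array(p['R']);t=np.array(p['t']).ravel()
    return -R.T@t, R.T@np.array([a,b,1.])
def atz(n,u,v,z):
    c,d=ray(n,u,v); return c+d*(z-c[2])/d[2]
def proj(n,X):
    p=cams.camera_params(n);q=np.array(p['R'])@np.array(X,float)+np.array(p['t']).ravel()
    a,b=q[0]/q[2],q[1]/q[2];s=1+p['k1']*(a*a+b*b)
    return p['fx']*a*s+p['cx'],p['fy']*b*s+p['cy']
E
python3 - <<'E'
from h import *
im,_=snap('top','t0'); im2,_=snap('scene','s0')
print(r.sense())
E
```

```text
pics
{'clock': 0.1, 'qpos': array([-1.13038867e+00,  3.53569233e-01,  1.63405778e+00,  1.16723051e-05,
        1.15520849e+00, -2.37557084e-03]), 'qvel': array([-2.99447586e-05, -1.88028990e-03, -1.15240853e-03, -5.12024770e-04,
        2.58483399e-04, -4.25674574e-04]), 'joint_efforts': array([ 1.08016211e-03, -6.06358194e+01, -3.42819428e+01,  1.28110514e-04,
        3.96482093e-03, -5.42908353e-06]), 'eef_pos': array([ 267.62821294, -564.3500891 ,  247.6436224 ]), 'tcp_rot': array([-3.14034983e+00, -1.36253284e-05,  4.42778499e-01]), 'contact_force': array([0.14314616, 0.16395866, 0.61785684]), 'wrist_torque': array([ 0.04766243,  0.04051177, -0.01761938]), 'opening': 0.9986941398574806}
```

View pics/t0.png

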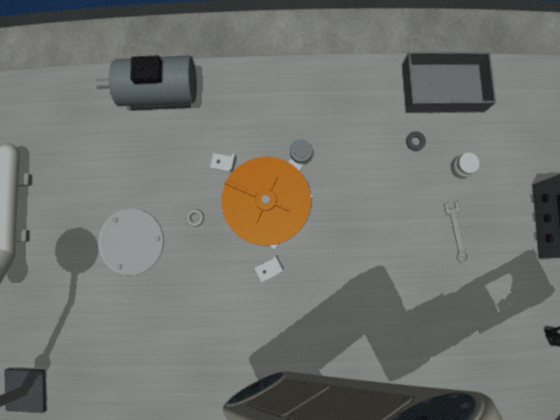

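View pics/s0.png

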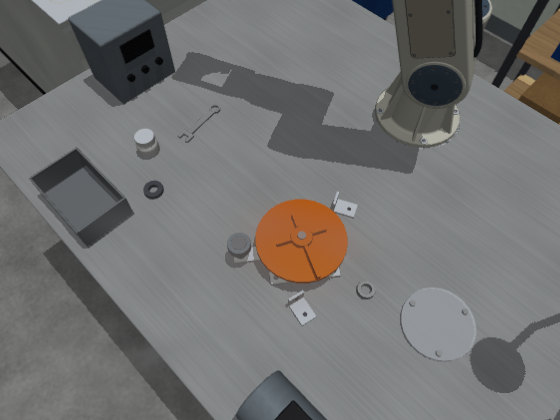

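Top view: disc centre at about (266,200), sensor puck at (301,151), long vane tip at about (226,183). Feet are at (222,161) and (268,269), collar at (195,218), window at (130,241).

```bash
python3 - <<'E'
from h import *
im=cv2.imread('pics/t0.png');d=np.load('pics/t0.npy')
hsv=cv2.cvtColor(im,cv2.COLOR_BGR2HSV)
m=cv2.inRange(hsv,(5,150,100),(20,255,255))
c=max(cv2.findContours(m,0,1)[0],key=cv2.contourArea)
P=np.array([atz('top',u,v,62)[:2] for u,v in c[:,0]]);C,rad=cv2.minEnclosingCircle(P.astype(np.float32))
A=np.c_[2*P,np.ones(len(P))];s=np.linalg.lstsq(A,(P**2).sum(1),rcond=None)[0]
print('disc',C,rad,s[:2])
C=s[:2]
S=atz('top',301,151,80)[:2];V=atz('top',226,183,76)[:2]
print('sensor',S,np.linalg.norm(S-C),'vane',V,np.linalg.norm(V-C))
a=np.arctan2(*(S-C)[::-1]);b=np.arctan2(*(V-C)[::-1]);print(a,b,(b-a)%6.283)
for n,u,v,z in[('fa',222,161,5),('fb',268,269,5),('collar',195,218,16),('win',130,241,8)]:print(n,atz('top',u,v,z)[:2])
for w in (0,):
  big=cv2.resize(im[120:290,170:340],None,fx=3.5,fy=3.5,interpolation=2);cv2.imwrite('pics/t0c.png',big)
E
```

```text
disc (568.7664794921875, 63.45290756225586) 109.08415222167969 [568.01810758  63.34779071]
sensor [683.39441192 -26.01440991] 145.93592601783752 vane [610.27245063 157.91210168] 103.57527898289204
-0.6590152373286147 1.1505801841319545 1.8095954214605692
fa [681.57791571 176.41421867]
fb [401.4610294   63.81777949]
collar [533.97074441 244.91267687]
win [480.26589163 414.80165819]
```

View pics/t0c.png

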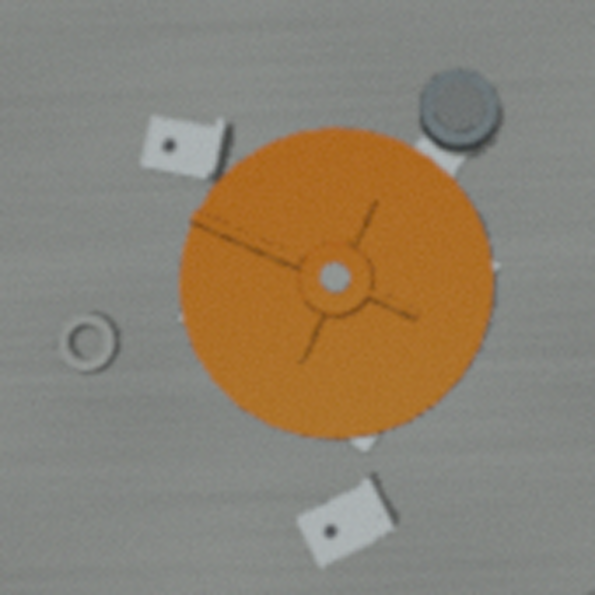

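Call:
{"api": "drive_tool", "payload": {"deltas": [[0,0,0,0.1107],[0,0,0,0.1107],[0,0,0,0.1107],[0,0,0,0.1107],[1.0,-2.0,0,0],[1.6,-3.1,0,0],[1.6,-3.1,0,0],[1.6,-3.1,0,0],[1.6,-3.1,0,0],[1.6,-3.1,0,0],[1.6,-3.1,0,0],[1.6,-3.1,0,0]], "jaw": 1, "force": 60}}

```text
clock: 1.1
eef_pos: [390.0, -326.0, 248.1]
tcp_rot: [-3.141, 0.0, -0.0]
contact_force: [0.1, -0.4, -0.7]
opening: 0.001
```

Call:
{"api": "drive_tool", "payload": {"deltas": [[1.6,-3.1,0,0],[1.6,-3.1,0,0],[1.6,-3.1,0,0],[1.6,-3.1,0,0],[1.6,-3.1,0,0],[1.6,-3.1,0,0],[1.6,-3.1,0,0],[1.6,-3.1,0,0],[1.6,-3.1,0,0],[1.6,-3.1,0,0],[1.6,-3.1,0,0],[1.6,-3.1,0,0]]}}

```text
clock: 2.1
eef_pos: [582.1, 46.0, 248.0]
tcp_rot: [3.141, 0.0, 0.0]
contact_force: [0.2, -0.2, 0.1]
opening: 0.004
```

Call:
{"api": "drive_tool", "payload": {"deltas": [[1.5,-2.5,0,0],[1.5,-2.5,0,0],[1.5,-2.6,0,0],[1.5,-2.6,0,0],[0,0,2.5,0],[0,0,3,0],[0,0,3,0],[0,0,3,0],[0,0,2,0],[0,0,0,0]]}}

```text
clock: 2.93
eef_pos: [638.5, 145.6, 108.1]
tcp_rot: [3.14, 0.008, 0.0]
contact_force: [-0.1, -0.8, 0.7]
opening: -0.0
```

```bash
python3 - <<'E'
from h import *
for n in('top','scene'):
  im,_=snap(n,n+'1')
print(r.sense()['eef_pos'])
im=cv2.imread('pics/scene1.png');u,v=proj('scene',[590,110,70]);print(u,v)
u,v=int(u),int(v);a=cv2.resize(im[max(0,v-75):v+75,u-100:u+100],None,fx=4,fy=4,interpolation=2);cv2.imwrite('pics/s1c.png',a)
E
```

```text
[641.44679674 146.19100033 112.8794334 ]
308.97421412069315 256.30656195144167
```

View pics/s1c.png

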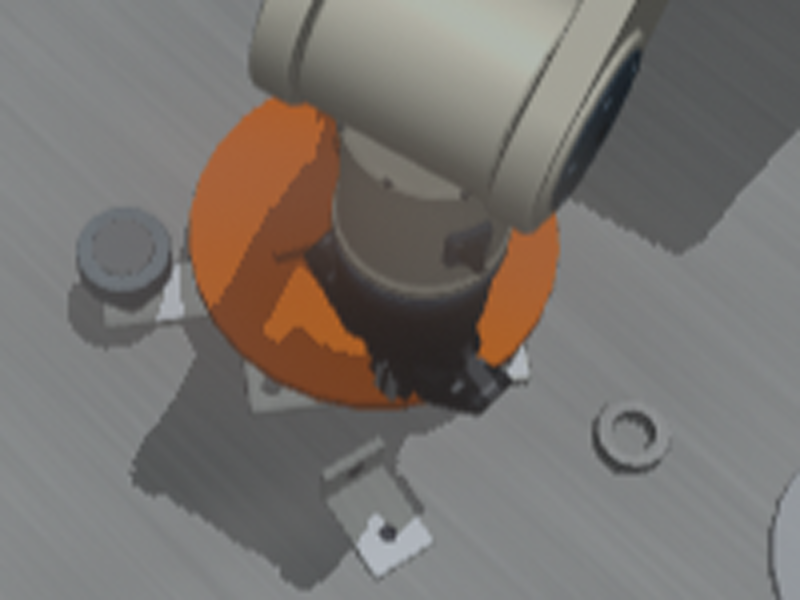

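View pics/top1.png

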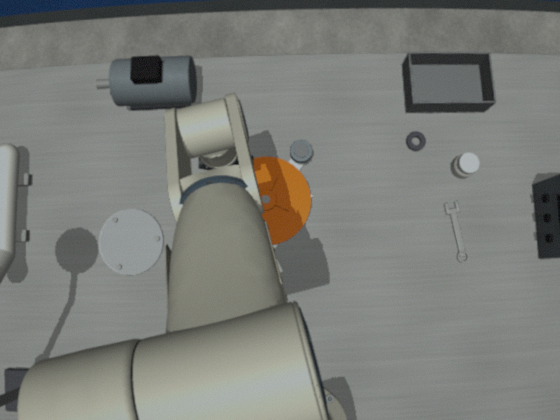

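The scene crop shows the closed fingers over the rim edge, clear of foot_a. In the top view the arm hides the left half of the disc, and the sensor side stays visible. Next I lower the tool beside the vane, then flick.

Call:
{"api": "drive_tool", "payload": {"deltas": [[0,0,1,0],[0,0,1,0],[0,0,0.9,0],[0,0,0,0],[0,0,0,0],[0,0,0,0]]}}

```text
clock: 3.53
eef_pos: [642.0, 146.3, 84.5]
tcp_rot: [-3.142, -0.0, -0.0]
contact_force: [0.1, 0.0, -0.3]
opening: -0.001
```

Call:
{"api": "drive_tool", "payload": {"deltas": [[-0.7,0,0,0],[-1.4,0,0,0],[-2.1,0,0,0],[-2.4,0,0,0],[-2.4,0,0,0],[-1.4,0,0,0],[-0.5,0,-1.0,0],[0,0,-1.5,0],[0,0,0,0]]}}

```text
clock: 4.28
eef_pos: [534.6, 146.9, 112.6]
tcp_rot: [-3.14, -0.005, 0.0]
contact_force: [0.4, -0.1, -0.8]
opening: -0.0
```

```bash
cat > look.py <<'E'
from h import *
import sys
k=sys.argv[1]
def ring(n,im,z=74):
    g=cv2.cvtColor(im,cv2.COLOR_RGB2GRAY)
    A=np.arange(-3.14159,3.14159,0.02)
    M=np.array([[proj(n,[568+q*np.cos(a-.659),63.4+q*np.sin(a-.659),z]) for a in A] for q in np.arange(72,104,4)],np.float32)
    return A,cv2.remap(g,M,None,1).astype(float)
fr=[]
for i in range(2):
    for n in('top','scene'):
        t=r.sense()['clock'];im,d=snap(n,f'{k}{n}{i}');fr.append((n,t,)+ring(n,im))
for n in('top','scene'):
    f=[q for q in fr if q[0]==n]
    D=(f[1][3]-f[0][3]).mean(0);A=f[0][2]
    print(n,f[0][1],f[1][1],'sd',D.std().round(1),[(round(A[j],2),round(D[j],1)) for j in np.argsort(-abs(D))[:10]])
print(r.sense()['eef_pos'])
E
python3 look.py a
```

```text
top 4.2833 4.3833 sd 1.1 [(np.float64(2.68), np.float64(5.2)), (np.float64(2.7), np.float64(4.8)), (np.float64(2.62), np.float64(-4.4)), (np.float64(2.66), np.float64(4.0)), (np.float64(2.78), np.float64(-3.5)), (np.float64(2.76), np.float64(-3.2)), (np.float64(2.6), np.float64(-3.1)), (np.float64(-2.92), np.float64(2.6)), (np.float64(1.46), np.float64(2.6)), (np.float64(-2.8), np.float64(2.6))]
scene 4.3333 4.4333 sd 1.9 [(np.float64(-1.66), np.float64(-19.9)), (np.float64(-1.68), np.float64(-15.9)), (np.float64(-1.64), np.float64(-11.1)), (np.float64(-1.7), np.float64(-10.2)), (np.float64(-2.16), np.float64(7.2)), (np.float64(-2.14), np.float64(6.1)), (np.float64(-2.18), np.float64(6.0)), (np.float64(-1.72), np.float64(-5.8)), (np.float64(-1.62), np.float64(-4.2)), (np.float64(-1.74), np.float64(-3.2))]
[533.20235872 146.26179571 109.32805255]
```

Call:
{"api": "drive_tool", "payload": {"deltas": [[0,0,0.4,0],[0,0,0.4,0],[0,0,0,0],[0,0,0,0],[0,0,0,0],[0,0,0,0],[0,0,0,0],[0,0,0,0],[0,0,0,0],[0,0,0,0],[0,0,0,0]]}}

```text
clock: 5.4
eef_pos: [532.8, 146.3, 101.4]
tcp_rot: [-3.142, -0.0, 0.0]
contact_force: [-0.7, 0.3, 0.3]
opening: 0.001
```

```bash
python3 look.py b | sed 's/np.float64//g'
```

```text
top 5.4 5.5 sd 0.6 [((-2.5), (-1.6)), ((-2.52), (-1.6)), ((0.34), (1.6)), ((1.58), (-1.5)), ((0.12), (-1.5)), ((2.74), (-1.5)), ((0.18), (-1.4)), ((-2.66), (-1.2)), ((1.04), (-1.2)), ((0.72), (-1.2))]
scene 5.45 5.55 sd 1.9 [((2.18), (-15.2)), ((1.86), (13.5)), ((2.2), (-13.2)), ((1.84), (11.9)), ((2.16), (-11.4)), ((1.88), (9.5)), ((2.22), (-8.4)), ((1.82), (6.4)), ((2.14), (-6.1)), ((1.9), (4.4))]
[532.82242868 146.26024274 101.30404097]
```

Call:
{"api": "drive_tool", "payload": {"deltas": [[0,0,0,0],[0,0,0,0],[0,0,0,0],[0,0,0,0],[0,0,0,0],[0,0,0,0],[0,0,0,0],[0,0,0,0],[0,0,0,0],[0,0,0,0]]}}

```text
clock: 6.43
eef_pos: [532.8, 146.3, 101.3]
tcp_rot: [3.142, 0.0, 0.0]
contact_force: [1.0, -0.7, 0.5]
opening: -0.005
```

```bash
python3 look.py c | sed 's/np.float64//g'
```

```text
top 6.4333 6.5333 sd 2.4 [((-1.14), (-19.6)), ((-1.12), (-17.6)), ((-1.42), (16.0)), ((-1.4), (13.5)), ((-1.16), (-12.6)), ((-1.44), (12.1)), ((-1.1), (-9.4)), ((-1.38), (6.6)), ((-1.46), (5.9)), ((-1.18), (-5.5))]
scene 6.4833 6.5833 sd 5.0 [((-1.18), (37.9)), ((-0.9), (-36.6)), ((-0.88), (-32.2)), ((-1.16), (31.8)), ((-0.92), (-30.1)), ((-1.2), (27.1)), ((-0.86), (-20.6)), ((-1.14), (18.9)), ((-0.94), (-16.9)), ((-1.22), (12.6))]
[532.7966053  146.26988758 101.28609501]
```

Call:
{"api": "drive_tool", "payload": {"deltas": [[0,0,0,0],[0,0,0,0],[0,0,0,0],[0,0,0,0],[0,0,0,0],[0,0,0,0],[0,0,0,0],[0,0,0,0],[0,0,0,0],[0,0,0,0],[0,0,0,0],[0,0,0,0]]}}

```text
clock: 7.63
eef_pos: [532.8, 146.3, 101.3]
tcp_rot: [-3.142, 0.0, 0.0]
contact_force: [0.0, -1.1, 0.2]
opening: -0.001
```

Call:
{"api": "drive_tool", "payload": {"deltas": [[0,0,0,0],[0,0,0,0],[0,0,0,0],[0,0,0,0],[0,0,0,0],[0,0,0,0],[0,0,0,0],[0,0,0,0],[0,0,0,0]]}}

```text
clock: 8.38
eef_pos: [532.8, 146.3, 101.3]
tcp_rot: [3.142, 0.0, 0.0]
contact_force: [0.2, -0.7, 0.2]
opening: 0.002
```

```bash
python3 look.py d | sed 's/np.float64//g'
```

```text
top 8.3833 8.4833 sd 0.8 [((-2.62), (-6.1)), ((-2.64), (-4.8)), ((-2.6), (-3.9)), ((2.26), (1.9)), ((1.34), (1.9)), ((0.66), (-1.9)), ((-2.66), (-1.8)), ((0.64), (-1.6)), ((-2.58), (-1.6)), ((-0.98), (-1.5))]
scene 8.4333 8.5333 sd 0.2 [((-2.86), (1.1)), ((3.04), (0.6)), ((-2.88), (0.6)), ((1.82), (-0.6)), ((2.26), (-0.6)), ((-2.84), (0.6)), ((-1.76), (0.5)), ((-1.9), (0.5)), ((1.84), (-0.5)), ((-0.74), (-0.5))]
[532.78929509 146.28285933 101.28174886]
```

Call:
{"api": "drive_tool", "payload": {"deltas": [[0,0,0.5,0],[0,0,0.5,0],[0,0,0.5,0],[0,0,0.3,0],[0,0,0,0],[0,0,0,0],[0,0,0,0]]}}

```text
clock: 9.17
eef_pos: [532.8, 146.3, 83.2]
tcp_rot: [3.142, 0.0, 0.0]
contact_force: [0.2, -0.2, -0.8]
opening: -0.001
```

```bash
python3 look.py e | sed 's/np.float64//g'
```

```text
top 9.1667 9.2667 sd 2.4 [((-1.22), (-19.9)), ((-1.4), (18.6)), ((-1.24), (-16.1)), ((-1.42), (16.1)), ((-1.2), (-13.1)), ((-1.38), (11.9)), ((-1.44), (7.2)), ((-1.26), (-5.4)), ((-1.18), (-5.0)), ((-1.36), (4.5))]
scene 9.2167 9.3167 sd 5.1 [((-1.22), (39.9)), ((-1.04), (-39.0)), ((-1.2), (35.2)), ((-1.02), (-34.0)), ((-1.06), (-30.6)), ((-1.24), (26.2)), ((-1.18), (20.5)), ((-1.0), (-19.8)), ((-1.08), (-14.1)), ((-0.98), (-8.0))]
[532.94868306 146.31447378  83.48690213]
```

Call:
{"api": "drive_tool", "payload": {"deltas": [[0,0,0,0],[0,0,0,0],[0,0,0,0],[0,0,0,0],[0,0,0,0],[0,0,0,0],[0,0,1.0,0],[0,0,0,0],[0,0,0,0],[0,0,0,0],[0,0,0,0],[0,0,0,0]]}}

```text
clock: 10.37
eef_pos: [533.4, 146.4, 73.5]
tcp_rot: [-3.141, -0.001, -0.0]
contact_force: [0.3, -0.6, 6.6]
opening: -0.003
```

```bash
python3 look.py f | sed 's/np.float64//g'
python3 - <<'E'
import cv2,numpy as np
a=cv2.imread('pics/ftop1.png')[120:260,230:350];b=cv2.imread('pics/fscene1.png')[170:310,220:340]
cv2.imwrite('pics/fc.png',cv2.resize(np.hstack([a,b]),None,fx=3.3,fy=3.3,interpolation=2))
E
```

```text
top 10.3667 10.4667 sd 0.6 [((-0.1), (1.9)), ((0.38), (-1.6)), ((-2.46), (-1.6)), ((-2.06), (-1.5)), ((1.16), (1.5)), ((-2.62), (1.5)), ((2.78), (1.5)), ((-2.74), (1.4)), ((3.02), (-1.4)), ((-1.72), (-1.2))]
scene 10.4167 10.5167 sd 0.2 [((2.8), (-0.5)), ((-1.74), (-0.5)), ((0.88), (-0.5)), ((0.24), (-0.5)), ((-0.92), (0.5)), ((2.74), (0.5)), ((-3.08), (-0.4)), ((2.9), (0.4)), ((-2.3), (-0.4)), ((2.78), (-0.4))]
[533.36601    146.42831602  73.48326299]
```

View pics/fc.png

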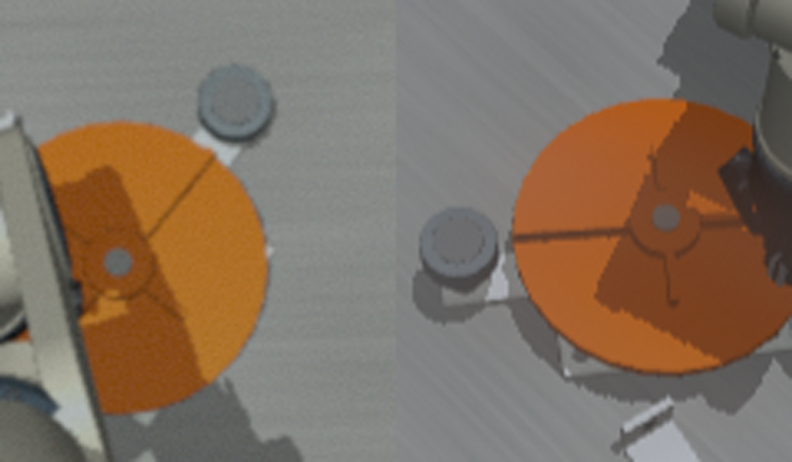

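The wheel is stopped and the long vane points close to the puck, with the tip at about (294,168) in the top image. I'll check the angle numerically before signing off.

```bash
python3 - <<'E'
from h import *
C=np.array([568,63.4])
for n,tip in(('top',(230+212/3.3,120+158/3.3)),('scene',(220+(516-396)/3.3,170+238/3.3))):
  for z in(57,69):
    V=atz(n,*tip,z)[:2]-C; print(n,z,np.hypot(*V),'vane',np.arctan2(V[1],V[0]))
for n,c in(('top',(230+235/3.3,120+100/3.3)),('scene',(220+(458-396)/3.3,170+241/3.3))):
  S=atz(n,*c,80)[:2]-C;print(n,'puck',np.hypot(*S),np.arctan2(S[1],S[0]))
E
```

```text
top 57 106.83626854311706 vane -0.7413024591798981
top 69 104.80301409092527 vane -0.7560999684394244
scene 57 105.65391036446574 vane -0.7225310649419413
scene 69 105.6487427943077 vane -0.666541283738427
top puck 147.7017660542229 -0.6551224443754047
scene puck 146.47425627939856 -0.6445353028509038
```

```bash
python3 -c "
from rig import r,job
print(r.sense()['contact_force']);print(job.sign_off())"
```

```text
[ 0.05792199 -0.40231314  5.94573534]
the job is handed in; nothing more can be done
None
```

The impeller was flicked counter-clockwise and its long vane passed the sensor twice untouched, at 6.28 and 12.57 rad. I braked it on the third pass, at about 18.85 rad, by pressing the closed fingertips on the bare rim with about 6 N. I handed the job in at about 10.5 s on the robot's clock, with the fingertips still pressed on the wheel.

- **Stopped:** picture pairs 0.1 s apart in both cameras showed no motion of the vane.
- **Stop position:** the vane rests about 0.02–0.1 rad short of the sensor direction, so its tip is about 2–11 mm from the mark (limit 25 mm). The two cameras disagreed by up to 0.09 rad, and both readings are inside the limit.
- **Other objects:** the arm's path stayed clear of them and I saw no sign of contact. I did not measure their positions again at the end.

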